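Stand the toppled shoe up beside its mate

ROBOT

A 6-joint arm with a two-finger parallel gripper is mounted at the origin on the work surface. World frame = base frame: x ahead of the robot, y to its left, z up, the work surface at z = 0. Lengths are in mm, angles in rad, forces in N, time in s.
With the tool pointing down it reaches from about 275 to 1000 mm from the base axis. Payload 8.4 kg.
Tool frame: the origin (TCP) lies at the very end of the fingers, on their centre line; the grasp point (between the pads) lies 19 mm behind it (r.tcp_to_grasp is the distance from the TCP to the grasp point, in mm); z points along the fingers, y is the line along which they close (so a half turn about z gives the same grasp; the last joint's range is limited). The gripper opens to 85 mm and grips with 20 to 120 N. Pads are 22 mm wide; open, the fingers measure 114 mm over their backs; the gripper's body (76 mm by 85 mm) begins 54 mm behind the grasp point. The pads swing forward as they close: fully open they stand 13 mm farther back than shut.
Start: joints at [-0.002, 0.353, 1.633, -0, 1.155, -0.002], TCP at [625.002, -0, 231.281] pointing down, gripper open.
Joint ranges: [-2.63, 2.63], [-0.92, 2.1], [0.06, 2.66], [-1.3, 4.44], [0, 2.69], [-3.02, 3.02]. Speed limits (rad/s): [2.22, 2.22, 2.79, 3.14, 3.14, 3.14].

INTERFACE

Orientations are given as [roll, pitch, yaw] about the fixed x, y, z axes, in that order (R = Rz(yaw) Ry(pitch) Rx(roll)).
In Python, from rig import r gives the robot as it stands. The module is installed in compiled form; this text tells all that it offers.
- The arm moves only by the tool play_rows, never from a script. Its argument "rows" is a list of rows, each an object with "dp": the shift along the tool's x, y, z in units of 40 mm (1.0 is 40 mm), a list of three; "turn": the turn, a rotation vector about the tool's x, y, z in units of 6 degrees (1.0 is 6 degrees), a list of three; "fingers": the closure, from 0 (fully open) to 1 (shut). In form: [{"dp": [tx, ty, tz], "turn": [wx, wy, wz], "fingers": fingers}, ...]. A call has 1 to 5 rows; each row shifts and turns the commanded pose from where the row before left it, along the tool's axes as they then stand; what a row does not reach is not made up. A row lasts 1/12 s, in which the tool goes at most 41.7 mm and 7.16 degrees, less where a joint would pass 70% of its speed; a pose out of reach is approached as far as the arm can. A call is refused whole if a number of a shift passes 1 or a number of a turn 1, either way. A call with a gripper value outside its range is refused whole. The fingers move at their own pace and stop on an object; "force" is the grip in N (left out, the last holds). Time passes only in rows, so rows that do not move let the fingers close. It gives the time, the measured TCP pose, the force, the opening and the grip force at its end, in the units of the state.
- r.sense(): the state, without advancing time (a new reading comes with each control period).
- r.grab_frame(name): name is "scene" or "side" or "wrist"; returns a dict with "pixels" (384x512x3 uint8, red, green, blue), "fx", "fy", "cx", "cy" (pixels), "dist" ([k1, k2, p1, p2, k3] as OpenCV has them; the pictures are not rectified), "pose" (4x4, takes a point from camera to world coordinates). Camera axes: x right, y down, z forward; pixel columns grow to the right and rows downward; lengths in mm; the calibration is good to about 2 mm. A picture is of the moment at which its call begins. There is no depth.
- r.sign_off(): hands the job in; it is judged then, once.
The state is a dict: "clock": time; "qpos": joint angles; "qvel": joint speeds; "joint_efforts": joint torques, N m; "eef_pos": TCP position; "tcp_rot": TCP orientation; "contact_force": force on the tool from outside, world axes, zero at the start; "wrist_torque": the same for the moment, N m; "opening": opening from 0.0 (shut) to 1.0 (fully open); "grasp_force": force on a finger pad.
Only numpy, scipy, OpenCV 4.12 (cv2) and the standard library are available. Lean on these libraries where they do the work, as an engineer would, in place of code of your own. Each camera call takes 0.05 s, during which the arm holds its last target. There are 200 camera calls.

TASK

One shoe of the finished pair has fallen onto its outer side. Tip it back onto its sole by pushing with the fingertips on the upper edge of its sole, then push it sideways until it stands close beside its mate, less than a finger's width away, level with it and toes pointing the same way. Do not take hold of it or lift it off the bench, do not shove the mate away, and leave everything else on the bench alone.

Things in the scene. Friction and masses are not known exactly. Their poses are not given: they have to be found in the camera images.
- right_shoe: Toppled right shoe: brown leather, black sole, solid (shoe tree inside), 0.55 kg. Sole 275 long, 96 wide at the ball, 28 thick; upper to 110 mm. Origin: middle of the underside; upright: x to the toe, y to the inner side (mate), z up. At first it lies on its outer side, 106 degrees from upright: inner edge of the sole on top, 80 to 98 mm high, underside facing the mate. Mass centre (-4, 0, 23) mm.
- right_inner_edge (a point): Top corner of the sole's inner edge at the arch, (-14, 40, 28) mm in the shoe's frame; uppermost at first. Here the sole stands out 18 mm beyond the upper (about 7 mm elsewhere): a ledge behind which a fingertip hooks from above while the shoe lies. The sole's inner wall is at y = 39 mm at the heel, 48 mm at the ball (x = 55 mm).
- right_outer_edge (a point): Lower corner of the sole's outer edge at mid length, (0, -46, 0) mm in the shoe's frame. The shoe turns about this edge as it is stood up; once leaning less than about 60 degrees from upright it falls onto its sole by itself. The sole's outer wall, upright from z = 0 to 28 mm, is at y = -42 mm (x = -75), -46 (x = 0), -48 (x = 40).
- right_toe (a point): Toe tip of the toppled shoe, at (137, 0, 20) mm in the shoe's frame.
- left_shoe: The mate: left shoe, mirror image of the right one, standing on its sole. Origin: middle of the underside; x to the toe, z up, y to its OUTER side, so the right shoe belongs at -y. Its inner sole wall is at y = -48 mm at the ball, -39 mm at the heel: side by side and touching, the right shoe's origin lies at y = -96 mm in this frame.
- left_toe (a point): Toe tip of the mate, at (137, 0, 20) mm in its frame.
- cream_jar: Bystander: amber glass jar with black cap, 58 mm wide, 44 mm high, standing to the left; origin under its centre.
- brush: Bystander: small brush with dark wooden handle, 190 mm long, lying along the mate's outer side.
- adhesive_tin: Bystander: round yellow tin, 102 mm wide, 120 mm high, to the left; origin under its centre.
- hot_air_gun: Bystander: black hot-air gun standing on its tail, nozzle up, 218 mm high, grip sticking out sideways, to the left; origin under its centre.
- plastic_last: Bystander: green plastic shoe last, 256 mm long, 119 mm high, standing on its sole to the right; origin under its middle.
- hammer: Bystander: hammer, 260 mm long, lying to the right near the robot.

How it is judged:
By the outcome, as a careful person would: the job done as asked, in the order asked, and still so for the second after the job is handed in, with the robot touching nothing.
It also fails if it takes over 48 s, if anything falls off the work surface, if the arm or the gripper's body presses on something with over 40 N, if the wrist force passes 120 N, or if a joint passes its speed limit or range.

## Working session

There is one attempt and no reset: what is moved stays moved. The work goes in short steps, Python scripts to look and compute and a tool call to move; the robot and the scene stay as the last step left them, time stands still between calls to the robot, and variables do not carry over. Pictures are saved under pics/ and viewed, at most 10 in all, crops included, and the job is handed in when it is done.

Besides the shell and the picture viewer there is one more tool, called after "Emit:" in YAML: its name, and indented under it one key for each argument. play_rows: Moves the arm, as the interface text tells. Its arguments: {"type":"object","properties":{"rows":{"type":"array"},"force":{"type":"number"}},"required":["rows"]}

```bash
mkdir -p pics; cat > h.py <<'E'
import numpy as np, cv2
from rig import r
def grab(n,f):
    d=r.grab_frame(n); cv2.imwrite('pics/'+f,cv2.cvtColor(d['pixels'],cv2.COLOR_RGB2BGR))
    np.savez('pics/'+f+'.npz',**{k:np.array(v) for k,v in d.items()}); return d
def load(f): return np.load('pics/'+f+'.npz')
def KM(d): return np.array([[d['fx'],0,d['cx']],[0,d['fy'],d['cy']],[0,0,1]],float)
def px2w(d,uv,z):
    p=cv2.undistortPoints(np.array([[uv]],float),KM(d),np.array(d['dist'],float))[0,0]
    T=d['pose']; v=T[:3,:3]@[p[0],p[1],1]; o=T[:3,3]; return o+v*(z-o[2])/v[2]
def w2px(d,P):
    T=np.linalg.inv(d['pose']); rv=cv2.Rodrigues(T[:3,:3])[0]
    return cv2.projectPoints(np.array(P,float).reshape(-1,1,3),rv,T[:3,3],KM(d),np.array(d['dist'],float))[0][:,0]
def both(*a):
    ims=[cv2.imread('pics/'+f) for f in a]; return ims
E
python3 - <<'E'
from h import *
for n in ['scene','side','wrist']:
    d=grab(n,n+'0.png'); print(n,d['pose'][:3,3].round(),d['pose'][:3,2].round(2))
for n in ['scene','side']:
    im=cv2.imread(f'pics/{n}0.png'); cv2.imwrite(f'pics/{n}0b.png',cv2.resize(im,(800,600),interpolation=cv2.INTER_CUBIC))
print(r.sense())
E
```

```text
scene [1201.  -44.  979.] [-0.58  0.06 -0.81]
side [ 363. -838. 1021.] [ 0.16  0.66 -0.73]
wrist [624.  69. 373.] [-0.   -0.27 -0.96]
{'clock': 0.15, 'qpos': array([-2.41018549e-03,  3.53499800e-01,  1.63395251e+00,  3.29696988e-06,
        1.15521344e+00, -2.37679646e-03]), 'qvel': array([ 0.00017044, -0.00164161, -0.00090923,  0.0022524 , -0.00074306,
        0.00064662]), 'joint_efforts': array([-7.39769093e-04, -6.05638933e+01, -3.42338884e+01, -2.29960733e-05,
        6.16452831e-03, -4.00942213e-05]), 'eef_pos': array([ 6.24636909e+02, -4.45567165e-03,  2.30732053e+02]), 'tcp_rot': array([-3.14051957e+00, -5.56542602e-06,  1.57076160e+00]), 'contact_force': array([ 0.01925233,  1.07012633, -0.43235564]), 'wrist_torque': array([ 0.00682786, -0.03838699, -0.00060764]), 'grasp_force': 0.0, 'opening': 1.002654636319834}
```

View pics/scene0b.png

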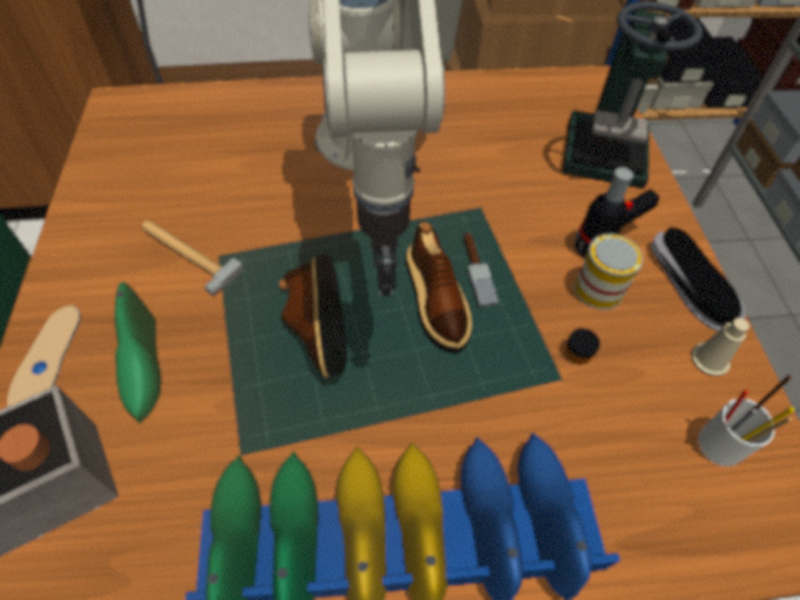

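View pics/side0b.png

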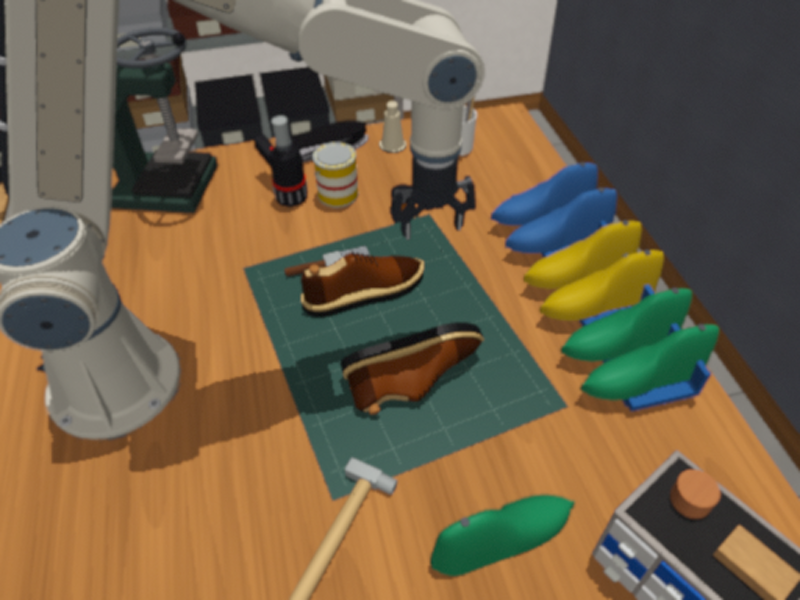

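The scene view shows the mate standing at about (440,285) and the toppled shoe at about (320,315), toes toward the camera. The side view shows the same two at about (360,285) and (410,370). Next I'll enlarge both.

```bash
python3 - <<'E'
from h import *
a=cv2.imread('pics/scene0.png')[130:255,165:325]; b=cv2.imread('pics/side0.png')[140:280,180:330]
cv2.imwrite('pics/c1.png',cv2.resize(a,None,fx=5,fy=4.8*125/125*5/4.8*0.96,interpolation=cv2.INTER_CUBIC))
cv2.imwrite('pics/c2.png',cv2.resize(b,None,fx=4,fy=4,interpolation=cv2.INTER_CUBIC))
E
```

```text
(no output)
```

View pics/c1.png

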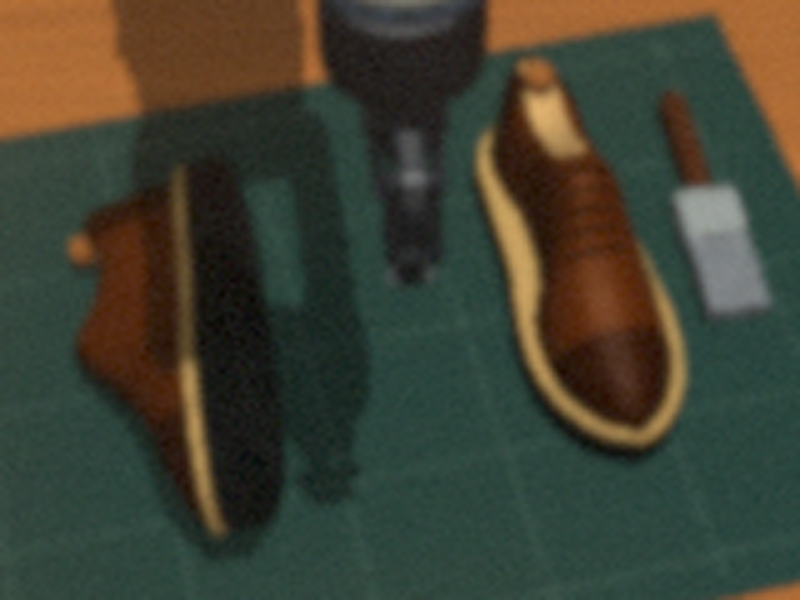

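View pics/c2.png

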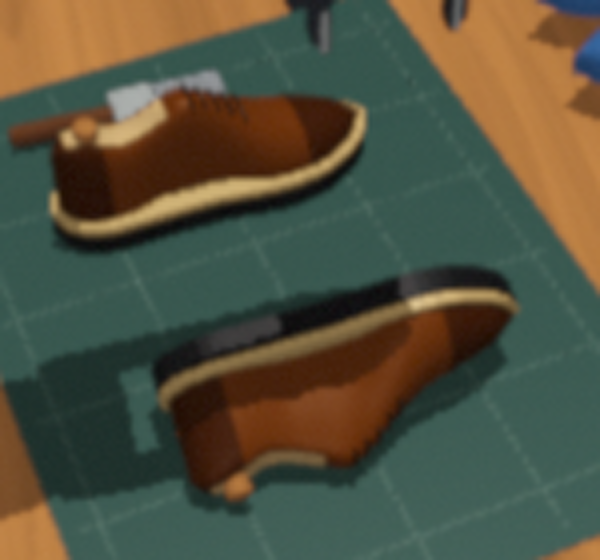

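```bash
cat > fit.py <<'E'
from h import *
s,d=load('scene0.png'),load('side0.png')
S=lambda X,Y:(165+X/5,130+Y/4.8); D=lambda X,Y:(180+X/4,140+Y/4)
print('L scene toe',px2w(s,S(635,445),24).round(), 'ball in',px2w(s,S(522,340),28).round(),'heel in',px2w(s,S(480,160),28).round(),'outer ball',px2w(s,S(687,345),28).round())
print('L side toe',px2w(d,D(366,112),24).round(),'heel',px2w(d,D(53,200),28).round(),'ball',px2w(d,D(270,190),28).round(),'heelin',px2w(d,D(85,232),28).round())
for q in [(180,165),(183,250),(187,350),(200,440)]: print('R scene',[px2w(s,S(*q),z).round()for z in(82,88,95)])
for q in [(170,395),(270,355),(350,330),(410,312),(450,303)]: print('R side',[px2w(d,D(*q),z).round()for z in(82,88,95)])
print('toe R',px2w(s,S(222,535),60).round(),px2w(d,D(516,305),60).round())
E
python3 fit.py
```

```text
L scene toe [650. 136.  24.] ball in [570.  78.  28.] heel in [420.  67.  28.] outer ball [582. 178.  28.]
L side toe [656. 145.  24.] heel [382. 106.  28.] ball [555.  73.  28.] heelin [402.  65.  28.]
R scene [array([ 454., -124.,   82.]), array([ 459., -123.,   88.]), array([ 465., -123.,   95.])]
R scene [array([ 523., -123.,   82.]), array([ 527., -122.,   88.]), array([ 533., -122.,   95.])]
R scene [array([ 598., -121.,   82.]), array([ 602., -121.,   88.]), array([ 606., -120.,   95.])]
R scene [array([ 660., -115.,   82.]), array([ 664., -114.,   88.]), array([ 668., -114.,   95.])]
R side [array([ 434., -148.,   82.]), array([ 433., -153.,   88.]), array([ 433., -158.,   95.])]
R side [array([ 509., -131.,   82.]), array([ 508., -136.,   88.]), array([ 507., -141.,   95.])]
R side [array([ 569., -123.,   82.]), array([ 568., -128.,   88.]), array([ 566., -133.,   95.])]
R side [array([ 615., -118.,   82.]), array([ 613., -123.,   88.]), array([ 612., -128.,   95.])]
R side [array([ 645., -117.,   82.]), array([ 644., -122.,   88.]), array([ 641., -127.,   95.])]
toe R [ 711. -106.   60.] [ 699. -114.   60.]
```

The mate's origin comes out near (517,123) with yaw about 0.12. The toppled shoe's top edge lies near y -126 at x 554. I'll move over it for a closer wrist view.

Emit:
play_rows:
  rows:
    - {"dp": [-0.8, -0.6, 0], "turn": [0, 0, 0], "fingers": 1}
    - {"dp": [-0.8, -0.6, 0], "turn": [0, 0, 0], "fingers": 1}
    - {"dp": [-0.8, -0.6, 0], "turn": [0, 0, 0], "fingers": 1}
    - {"dp": [0, 0, 0], "turn": [0, 0, 0], "fingers": 1}

```text
clock: 0.48
eef_pos: [548.8, -99.9, 230.7]
tcp_rot: [-3.138, 0.002, 1.569]
contact_force: [-0.7, -0.7, -0.6]
opening: 0.455
grasp_force: 0.0
```

```bash
python3 - <<'E'
from h import *
d=grab('wrist','w1.png'); print(r.sense()['eef_pos'],r.sense()['opening'],d['pose'].round(2))
cv2.imwrite('pics/w1b.png',cv2.resize(cv2.imread('pics/w1.png'),(768,576),interpolation=cv2.INTER_CUBIC))
E
```

```text
[550.9004801  -98.20916124 231.12893544] 0.36201374781165363 [[ 1.0000e+00 -0.0000e+00 -0.0000e+00  5.4856e+02]
 [-0.0000e+00 -9.6000e-01 -2.7000e-01 -3.1170e+01]
 [-0.0000e+00  2.7000e-01 -9.6000e-01  3.7300e+02]
 [ 0.0000e+00  0.0000e+00  0.0000e+00  1.0000e+00]]
```

View pics/w1b.png

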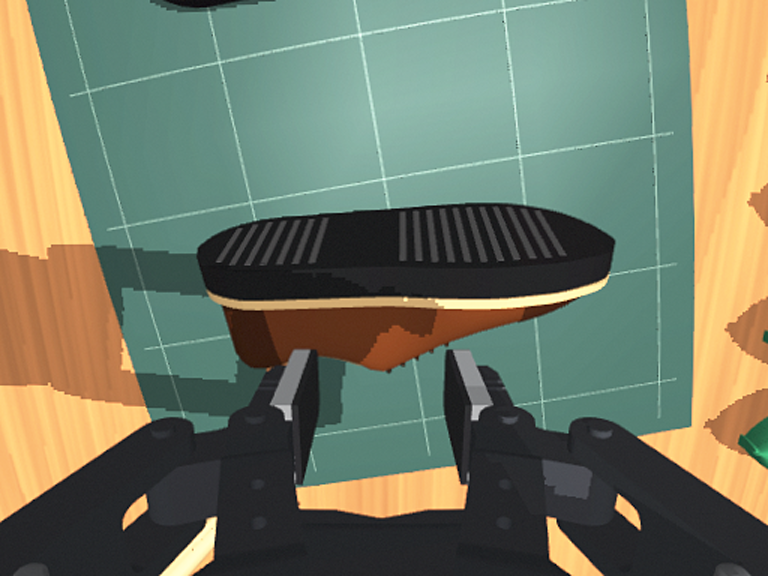

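The wrist view is sharp. The welt runs through (225,303), (360,308), (480,303) and (608,283). The heel's end is at about (200,270) and the toe's at about (614,262).

```bash
python3 - <<'E'
from h import *
from scipy.optimize import least_squares
w=load('w1.png'); f=lambda a,z:px2w(w,(a[0]/1.5,a[1]/1.5),z).round(1)
for a,z in [((225,303),80),((300,308),82),((360,308),86),((480,303),92),((560,295),90),((608,283),65),((614,255),55),((200,262),55),((200,285),65)]: print(a,f(a,z))
# underside bottom outline on the far side (outer edge, near bench)
for a in [(300,210),(500,203)]: print('outer',f(a,5))
E
```

```text
(225, 303) [ 451.  -123.8   80. ]
(300, 308) [ 497.8 -126.4   82. ]
(360, 308) [ 534.7 -125.1   86. ]
(480, 303) [ 605.7 -120.2   92. ]
(560, 295) [ 653.7 -116.    90. ]
(608, 283) [ 694.  -115.4   65. ]
(614, 255) [700.5 -99.1  55. ]
(200, 262) [ 428.3 -103.5   55. ]
(200, 285) [ 430.6 -116.4   65. ]
outer [487.8 -76.1   5. ]
outer [634.3 -71.1   5. ]
```

Emit:
play_rows:
  rows:
    - {"dp": [-0.55, 0, 0.3], "turn": [0, 0, 0], "fingers": 1}
    - {"dp": [-0.55, 0, 0.5], "turn": [0, 0, 0], "fingers": 1}
    - {"dp": [0, 0, 1], "turn": [0, 0, 0], "fingers": 1}
    - {"dp": [0, 0, 1], "turn": [0, 0, 0], "fingers": 1}
    - {"dp": [0, 0, 0.5], "turn": [0, 0, 0], "fingers": 1}

```text
clock: 0.95
eef_pos: [551.4, -139.2, 95.3]
tcp_rot: [-3.138, -0.001, 1.57]
contact_force: [-0.9, -0.3, -0.2]
opening: 0.001
grasp_force: 0.0
```

Emit:
play_rows:
  rows:
    - {"dp": [0, 0, 0.2], "turn": [0, 0, 0], "fingers": 1}
    - {"dp": [0, 0, 0.2], "turn": [0, 0, 0], "fingers": 1}
    - {"dp": [0, 0, 0.1], "turn": [0, 0, 0], "fingers": 1}
    - {"dp": [0, 0, 0], "turn": [0, 0, 0], "fingers": 1}

```text
clock: 1.28
eef_pos: [553.7, -139.8, 79.6]
tcp_rot: [3.141, 0.0, 1.571]
contact_force: [-0.4, -0.1, 0.4]
opening: -0.001
grasp_force: 0.0
```

Emit:
play_rows:
  rows:
    - {"dp": [0.12, 0, 0], "turn": [0, 0, 0], "fingers": 1}
    - {"dp": [0.12, 0, -0.05], "turn": [0, 0, 0], "fingers": 1}
    - {"dp": [0.15, 0, -0.08], "turn": [0, 0, 0], "fingers": 1}
    - {"dp": [0.15, 0, -0.08], "turn": [0, 0, 0], "fingers": 1}
    - {"dp": [0.15, 0, -0.06], "turn": [0, 0, 0], "fingers": 1}

```text
clock: 1.7
eef_pos: [553.5, -111.7, 91.2]
tcp_rot: [3.14, 0.0, 1.571]
contact_force: [-0.3, 0.4, -0.2]
opening: -0.002
grasp_force: 0.0
```

```bash
python3 - <<'E'
from h import *
grab('scene','s1.png');grab('side','d1.png')
a=cv2.imread('pics/scene0.png')
a=cv2.imread('pics/s1.png')[120:255,165:325]; b=cv2.imread('pics/d1.png')[140:280,180:330]
a=cv2.resize(a,(400,375),interpolation=cv2.INTER_CUBIC);b=cv2.resize(b,(400,375),interpolation=cv2.INTER_CUBIC)
cv2.imwrite('pics/m1.png',np.hstack([a,b]))
E
```

```text
(no output)
```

View pics/m1.png

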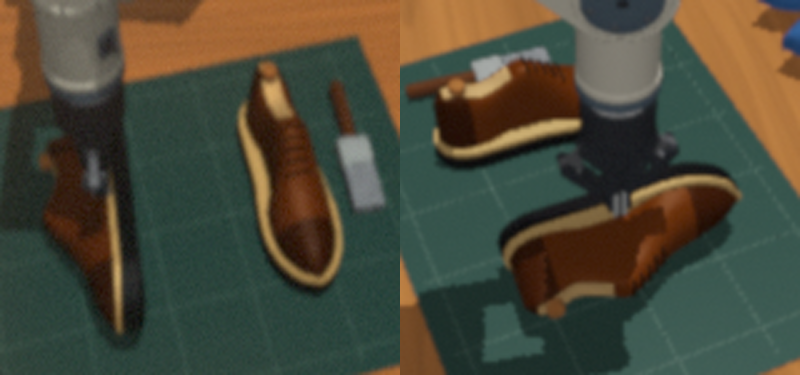

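The shoe is tipping with the fingertip behind the ledge (side crop at (620,205)), and its heel has come up. I'll continue along the arc.

Emit:
play_rows:
  rows:
    - {"dp": [0.16, 0, -0.04], "turn": [0, 0, 0], "fingers": 1}
    - {"dp": [0.16, 0, -0.03], "turn": [0, 0, 0], "fingers": 1}
    - {"dp": [0.16, 0, -0.02], "turn": [0, 0, 0], "fingers": 1}
    - {"dp": [0.16, 0, -0.01], "turn": [0, 0, 0], "fingers": 1}
    - {"dp": [0.16, 0, 0], "turn": [0, 0, 0], "fingers": 1}

```text
clock: 2.22
eef_pos: [553.0, -79.7, 94.1]
tcp_rot: [-3.142, -0.0, 1.571]
contact_force: [-0.4, -0.1, 1.9]
opening: -0.0
grasp_force: 0.0
```

Emit:
play_rows:
  rows:
    - {"dp": [0.16, 0, 0], "turn": [0, 0, 0], "fingers": 1}
    - {"dp": [0.16, 0, 0.02], "turn": [0, 0, 0], "fingers": 1}
    - {"dp": [0.16, 0, 0], "turn": [0, 0, 0], "fingers": 1}
    - {"dp": [0, 0, 0], "turn": [0, 0, 0], "fingers": 1}

```text
clock: 2.55
eef_pos: [552.8, -60.0, 93.1]
tcp_rot: [-3.141, -0.0, 1.571]
contact_force: [0.6, 0.6, 0.2]
opening: -0.002
grasp_force: 0.0
```

```bash
python3 - <<'E'
from h import *
grab('scene','s2.png');grab('side','d2.png')
a=cv2.imread('pics/s2.png')[120:255,165:325]; b=cv2.imread('pics/d2.png')[140:280,180:330]
a=cv2.resize(a,(400,375),interpolation=cv2.INTER_CUBIC);b=cv2.resize(b,(400,375),interpolation=cv2.INTER_CUBIC)
cv2.imwrite('pics/m2.png',np.hstack([a,b]))
E
```

```text
(no output)
```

View pics/m2.png

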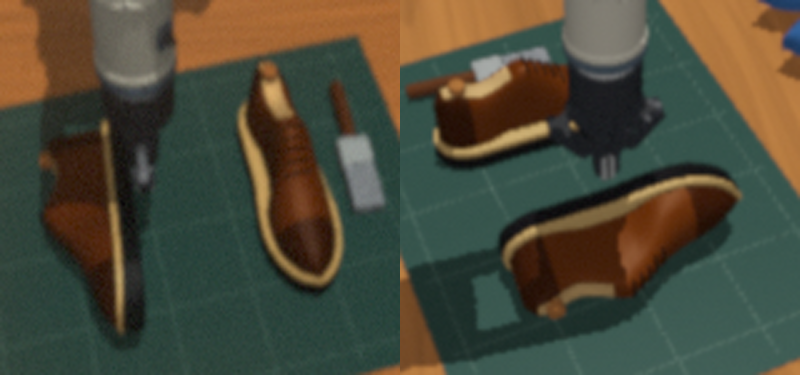

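The fingertip slid over the edge (now at about y -60) and the shoe still lies as it did. The arch edge is only about 83 mm high, so I'll retry with the tip lower.

Emit:
play_rows:
  rows:
    - {"dp": [0, 0, -0.75], "turn": [0, 0, 0], "fingers": 1}
    - {"dp": [-1, 0, 0], "turn": [0, 0, 0], "fingers": 1}
    - {"dp": [-1, 0, 0], "turn": [0, 0, 0], "fingers": 1}
    - {"dp": [-0.1, 0, 0.4], "turn": [0, 0, 0], "fingers": 1}
    - {"dp": [0, 0, 0.6], "turn": [0, 0, 0], "fingers": 1}

```text
clock: 3.07
eef_pos: [555.1, -148.5, 85.2]
tcp_rot: [3.136, 0.002, 1.568]
contact_force: [-0.2, -0.6, 0.4]
opening: 0.002
grasp_force: 0.0
```

Emit:
play_rows:
  rows:
    - {"dp": [0, 0, 0.2], "turn": [0, 0, 0], "fingers": 1}
    - {"dp": [0, 0, 0.15], "turn": [0, 0, 0], "fingers": 1}
    - {"dp": [0, 0, 0], "turn": [0, 0, 0], "fingers": 1}

```text
clock: 3.32
eef_pos: [552.2, -144.9, 68.2]
tcp_rot: [-3.139, -0.001, 1.571]
contact_force: [0.7, -0.2, 0.3]
opening: -0.003
grasp_force: 0.0
```

Emit:
play_rows:
  rows:
    - {"dp": [0.15, 0, 0], "turn": [0, 0, 0], "fingers": 1}
    - {"dp": [0.15, 0, 0], "turn": [0, 0, 0], "fingers": 1}
    - {"dp": [0.15, 0, 0], "turn": [0, 0, 0], "fingers": 1}
    - {"dp": [0.1, 0, -0.03], "turn": [0, 0, 0], "fingers": 1}
    - {"dp": [0.1, 0, -0.03], "turn": [0, 0, 0], "fingers": 1}

```text
clock: 3.73
eef_pos: [553.2, -118.3, 72.3]
tcp_rot: [3.141, 0.0, 1.572]
contact_force: [-0.9, -0.3, 0.4]
opening: -0.002
grasp_force: 0.0
```

```bash
cat > m.py <<'E'
from h import *
import sys
n=sys.argv[1]
d=grab('side',n+'d.png');s=grab('scene',n+'s.png');w=grab('wrist',n+'w.png')
for nm,ref in ((n+'d.png','d2.png'),(n+'s.png','s2.png')):
    a=cv2.imread('pics/'+nm).astype(int)
    # cream welt pixels, coarse
    R,G,B=a[...,2],a[...,1],a[...,0]; 
    m=(R>150)&(G>110)&(G>0.68*R)&(B<0.75*R)
    t=(lambda q:q)(m)
    box=(slice(195,260),slice(215,330)) if nm.endswith('d.png') else (slice(160,255),slice(175,245))
    ys,xs=np.nonzero(t[box]); print(nm,len(xs),'L',xs.min()+box[1].start,'R',xs.max()+box[1].start, [(x0,round(ys[abs(xs+box[1].start-x0)<3].mean()+box[0].start,1)) for x0 in range(box[1].start,box[1].stop,12) if (abs(xs+box[1].start-x0)<3).any()])
print(r.sense()['contact_force'])
E
python3 - <<'E'
import re
E
python3 m.py p3; cat > /tmp/x.py <<'E'
E
python3 - <<'E'
import cv2,numpy as np
im=[cv2.imread('pics/'+f) for f in('d2.png','p3d.png','s2.png','p3s.png','p3w.png')]
t=[cv2.resize(im[0][185:275,205:330],(400,288)),cv2.resize(im[1][185:275,205:330],(400,288)),cv2.resize(im[3][120:255,165:325],(400,300)),cv2.resize(im[4],(400,300))]
cv2.imwrite('pics/m3.png',np.vstack([np.hstack(t[:2]),np.hstack(t[2:])]))
E
```

```text
p3d.png 57 L 280 R 329 [(287, np.float64(207.0)), (299, np.float64(207.0)), (323, np.float64(202.3))]
p3s.png 70 L 209 R 213 [(211, np.float64(210.8))]
[-0.06889408  0.40446057  0.71898739]
```

View pics/m3.png

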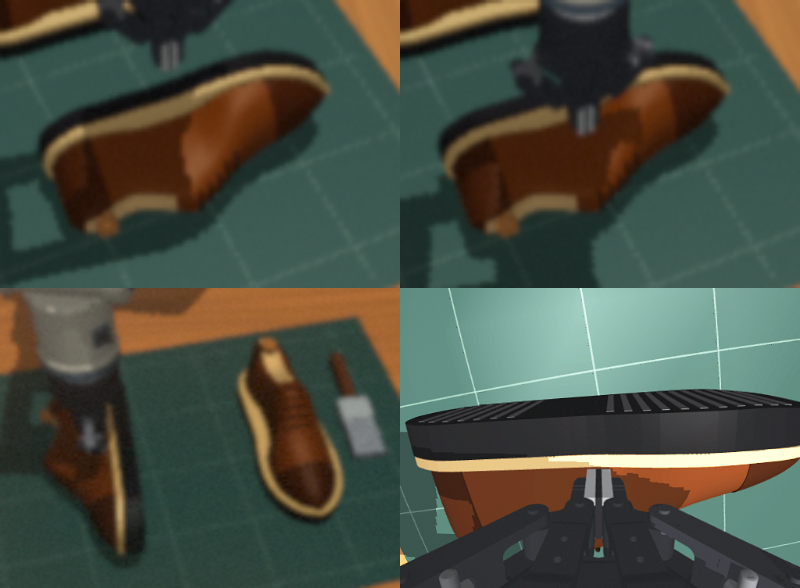

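The tip is now well behind the ledge, and the shoe is unmoved or nearly so. I'll locate the welt from the wrist picture.

```bash
python3 - <<'E'
from h import *
w=load('p3w.png');k=.78125
for a,z in [((30,171),80),((100,169),82),((198,169),83),((290,167),88),((385,160),92)]: print(px2w(w,(a[0]/k,a[1]/k),z).round(1))
# silhouette top of the sole bottom far corner
print(w['pose'][:3,3])
E
```

```text
[ 456.7 -100.3   80. ]
[498.8 -98.1  82. ]
[552.2 -97.5  83. ]
[599.9 -94.7  88. ]
[648.7 -89.8  92. ]
[552.26265456 -49.83775803 214.62426427]
```

The edge is now at y -97.5, so the first push slid the shoe about 27 mm. The tip front is at -107, still 9 mm short. I'll lower it a little, make contact, then follow the arc upward.

Emit:
play_rows:
  rows:
    - {"dp": [0.1, 0, 0.1], "turn": [0, 0, 0], "fingers": 1}
    - {"dp": [0.12, 0, 0], "turn": [0, 0, 0], "fingers": 1}
    - {"dp": [0.1, 0, -0.07], "turn": [0, 0, 0], "fingers": 1}
    - {"dp": [0.1, 0, -0.07], "turn": [0, 0, 0], "fingers": 1}
    - {"dp": [0.1, 0, -0.07], "turn": [0, 0, 0], "fingers": 1}

```text
clock: 4.3
eef_pos: [553.3, -100.0, 77.5]
tcp_rot: [3.141, 0.002, 1.571]
contact_force: [-4.6, -6.0, 9.5]
opening: 0.001
grasp_force: 4.7
```

```bash
python3 m.py p4 | tail -1; python3 - <<'E'
import cv2,numpy as np
im=[cv2.imread('pics/'+f) for f in('p3d.png','p4d.png','p4s.png','p4w.png')]
# shift of far heel / toe patches between p3 and p4 in the side view (translation by template matching)
for nm,(y0,y1,x0,x1) in {'heelbase':(232,262,222,245),'toe':(198,225,285,312)}.items():
    T=im[0][y0:y1,x0:x1]; R=cv2.matchTemplate(im[1][y0-20:y1+20,x0-20:x1+20],T,cv2.TM_CCOEFF_NORMED); _,v,_,l=cv2.minMaxLoc(R); print(nm,v,l[0]-20,l[1]-20)
w=cv2.cvtColor(im[3],cv2.COLOR_BGR2RGB).astype(int); R,G,B=w[...,0],w[...,1],w[...,2]
m=(R>190)&(G>150)&(B<0.85*R)
import sys; sys.path.insert(0,'.')
from h import load,px2w
W=load('p4w.png')
for c in (60,130,200,330,400,470):
    ys=np.nonzero(m[150:300,c])[0]
    if len(ys): print(c,ys.min()+150,ys.max()+150,px2w(W,(c,float(ys.min()+150)),86).round(1))
E
```

```text
[-5.52934991 -7.68722842 14.68366306]
heelbase 0.8739607930183411 -1 -7
toe 0.9423425197601318 -2 -5
60 221 234 [467.3 -81.8  86. ]
130 217 230 [499.2 -79.7  86. ]
200 211 226 [529.6 -76.9  86. ]
330 204 221 [584.5 -73.9  86. ]
400 199 217 [614.5 -71.7  86. ]
470 195 211 [645.8 -70.   86. ]
```

There's real contact now and the shoe is turning, with the tip bearing on the upper. I'll rise a little faster.

Emit:
play_rows:
  rows:
    - {"dp": [0, 0, -0.12], "turn": [0, 0, 0], "fingers": 1}
    - {"dp": [0.1, 0, -0.08], "turn": [0, 0, 0], "fingers": 1}
    - {"dp": [0.1, 0, -0.06], "turn": [0, 0, 0], "fingers": 1}

```text
clock: 4.7
eef_pos: [553.0, -90.3, 86.6]
tcp_rot: [3.141, -0.0, 1.57]
contact_force: [0.1, -0.4, 0.3]
opening: 0.002
grasp_force: 0.3
```

```bash
cat > q.py <<'E'
from h import *
import sys
n,z=sys.argv[1],float(sys.argv[2])
ref='p3d.png'; d=grab('side',n+'d.png');grab('scene',n+'s.png');W=grab('wrist',n+'w.png')
im=[cv2.imread('pics/'+f) for f in(ref,n+'d.png',n+'w.png')]
for nm,(y0,y1,x0,x1) in {'heelbase':(232,262,222,245),'toe':(198,225,285,312)}.items():
    T=im[0][y0:y1,x0:x1]; R=cv2.matchTemplate(im[1][y0-40:y1+20,x0-30:x1+30],T,cv2.TM_CCOEFF_NORMED); _,v,_,l=cv2.minMaxLoc(R); print(nm,round(v,2),l[0]-30,l[1]-40)
w=im[2].astype(int); R,G,B=w[...,2],w[...,1],w[...,0]; m=(R>170)&(G>130)&(B<0.85*R)&(G<.97*R)
for c in (60,130,200,330,400,470):
    ys=np.nonzero(m[100:320,c])[0]
    if len(ys): print(c,ys.min()+100,ys.max()+100,px2w(W,(c,float(ys.min()+100)),z).round(1))
s=r.sense(); print(s['eef_pos'].round(1),s['contact_force'].round(1))
E
python3 q.py p5 93
```

```text
heelbase 0.82 -2 -8
toe 0.93 -2 -6
60 227 239 [465.2 -75.9  93. ]
130 223 236 [497.8 -73.7  93. ]
200 219 233 [528.9 -71.7  93. ]
330 211 227 [585.1 -68.1  93. ]
400 206 223 [615.7 -65.9  93. ]
470 203 204 [647.9 -64.6  93. ]
[553.1 -89.9  86.5] [-0.5 -1.1  1. ]
```

```bash
python3 - <<'E'
import cv2,numpy as np
im=[cv2.imread('pics/'+f) for f in('p3d.png','p5d.png','p5s.png','p5w.png')]
t=[cv2.resize(im[0][165:275,205:335],(400,300)),cv2.resize(im[1][165:275,205:335],(400,300)),cv2.resize(im[2][120:255,165:325],(400,300)),cv2.resize(im[3],(400,300))]
cv2.imwrite('pics/m5.png',np.vstack([np.hstack(t[:2]),np.hstack(t[2:])]))
E
```

```text
(no output)
```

View pics/m5.png

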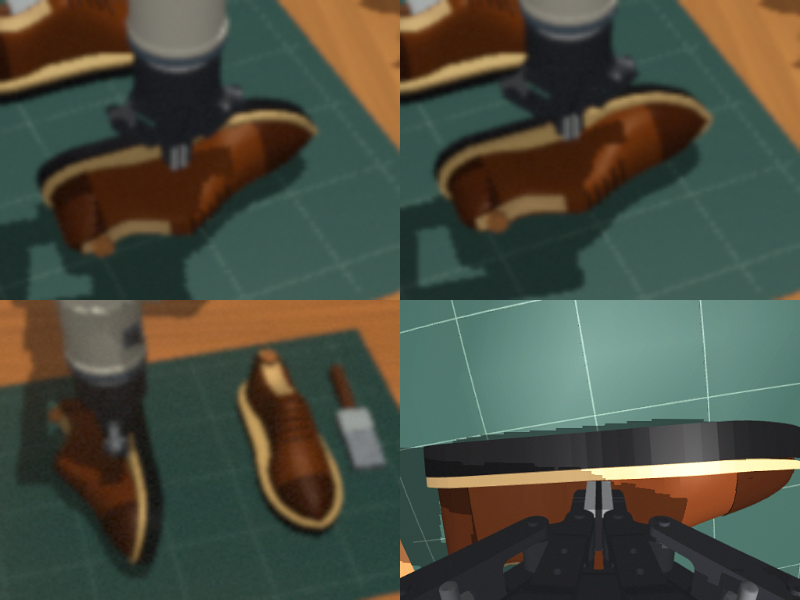

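```bash
python3 - <<'E'
from h import *
for n,e in (('p3',(553.2,-118.3,72.3)),('p5',(553.1,-89.9,86.5))):
    W=load(n+'w.png'); e=np.array(e)
    for dy in (-11,0,11): print(n,dy,w2px(W,e+[0,dy,0]).round(0))
im=np.hstack([cv2.resize(cv2.imread('pics/p5w.png')[190:320,180:330],(400,347))])
W=load('p5w.png'); print(px2w(W,(253,230),86.5), px2w(W,(253,238),86.5),W['pose'].round(3)[:3])
S,D=load('p5s.png'),load('p5d.png')
for z in (75,83,91,99): print(z,px2w(S,(219,183),z).round(),px2w(D,(260.3,209),z).round())
print('toe',px2w(S,(165+137*.4,120+260*.45),60).round(),px2w(D,(205+310*.325,165+118*.3667),60).round())
E
```

```text
p3 -11 [[256. 271.]]
p3 0 [[256. 250.]]
p3 11 [[256. 228.]]
p5 -11 [[256. 272.]]
p5 0 [[256. 251.]]
p5 11 [[256. 229.]]
[551.8183823  -79.49258358  86.5       ] [551.81544957 -83.46261762  86.5       ] [[ 1.00000e+00 -0.00000e+00  0.00000e+00  5.52209e+02]
 [ 0.00000e+00 -9.63000e-01 -2.69000e-01 -2.12130e+01]
 [ 0.00000e+00  2.69000e-01 -9.63000e-01  2.29064e+02]]
75 [525. -71.  75.] [563. -64.  75.]
83 [531. -71.  83.] [561. -70.  83.]
91 [537. -71.  91.] [560. -77.  91.]
99 [543. -71.  99.] [558. -84.  99.]
toe [700. -77.  60.] [699. -82.  60.]
```

I misread this at first. The underside is now hidden from the wrist camera, and the top edge has moved about 50 mm while the toe moved about 30 mm. So the shoe leans about 70°, nearly balanced, and has barely slid. I'll push on past the tipping point and lift the tip clear.

Emit:
play_rows:
  rows:
    - {"dp": [0.2, 0, -0.05], "turn": [0, 0, 0], "fingers": 1}
    - {"dp": [0.2, 0, -0.05], "turn": [0, 0, 0], "fingers": 1}
    - {"dp": [0.2, 0, -0.05], "turn": [0, 0, 0], "fingers": 1}
    - {"dp": [0.2, 0, -0.3], "turn": [0, 0, 0], "fingers": 1}
    - {"dp": [0.3, 0, -0.95], "turn": [0, 0, 0], "fingers": 1}

```text
clock: 5.27
eef_pos: [549.6, -45.2, 139.3]
tcp_rot: [-3.133, -0.001, 1.571]
contact_force: [0.0, -0.7, 0.1]
opening: -0.004
grasp_force: 0.0
```

Emit:
play_rows:
  rows:
    - {"dp": [0.2, 0, -0.95], "turn": [0, 0, 0], "fingers": 1}
    - {"dp": [-0.8, 0, -0.95], "turn": [0, 0, 0], "fingers": 1}
    - {"dp": [-0.9, 0, -0.9], "turn": [0, 0, 0], "fingers": 1}
    - {"dp": [0, 0, 0], "turn": [0, 0, 0], "fingers": 1}
    - {"dp": [0, 0, 0], "turn": [0, 0, 0], "fingers": 1}

```text
clock: 5.68
eef_pos: [554.1, -95.1, 244.5]
tcp_rot: [3.137, 0.001, 1.569]
contact_force: [-0.5, -0.7, -1.2]
opening: 0.001
grasp_force: 0.0
```

```bash
python3 - <<'E'
from h import *
d=grab('wrist','u.png');grab('scene','us.png');grab('side','ud.png')
im=[cv2.imread('pics/'+f) for f in('us.png','ud.png','u.png')]
t=[cv2.resize(im[0][120:255,165:325],(320,270)),cv2.resize(im[1][140:280,180:330],(320,270)),cv2.resize(im[2],(440,330))]
c=np.zeros((540,760,3),np.uint8);c[:270,:320]=t[0];c[270:,:320]=t[1];c[:330,320:]=t[2]
cv2.imwrite('pics/mu.png',c);print(r.sense()['eef_pos'])
E
```

```text
[552.11308171 -93.67331712 240.86625844]
```

View pics/mu.png

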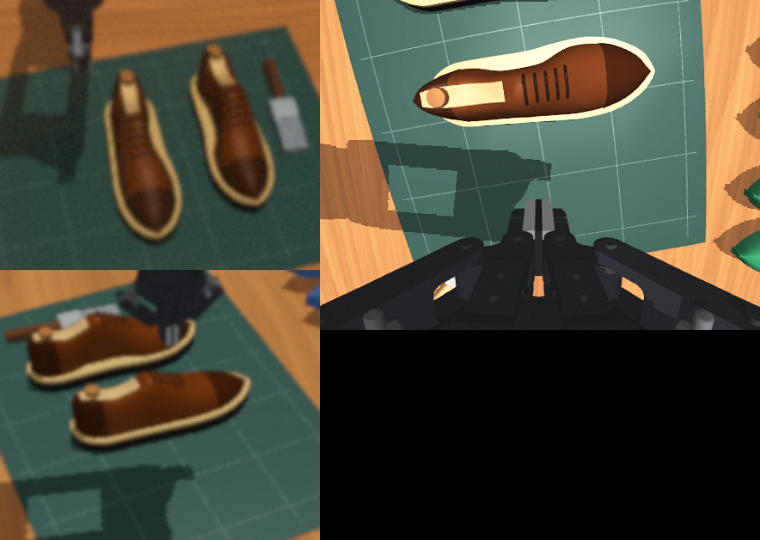

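The shoe now stands upright on its sole. In the wrist panel its toe is at (655,70) and its heel at (413,98), and both views show a gap to the mate. That used up my pictures, so from here I'll measure numerically.

```bash
cat > t.py <<'E'
from h import *
import sys
def cream(a,box):
    a=cv2.resize(cv2.GaussianBlur(a,(0,0),.7),None,fx=4,fy=4,interpolation=cv2.INTER_CUBIC).astype(int); y0,y1,x0,x1=[4*b for b in box]
    R,G,B=a[...,2],a[...,1],a[...,0]; m=np.zeros(R.shape,np.uint8)
    m[y0:y1,x0:x1]=((R-B>35)&(R>1.05*G))[y0:y1,x0:x1]*255   # brown or cream, not mat/black/grey
    n,l,st,_=cv2.connectedComponentsWithStats(m); o=sorted(range(1,n),key=lambda i:-st[i,4])[:3]
    return [(st[i,4],(l==i)) for i in o]
def ext(mk,key):
    ys,xs=np.nonzero(mk); k=key(xs,ys); i=k>=k.max()-3; return (xs[i].mean()/4-.375,ys[i].mean()/4-.375)
if __name__=='__main__':
    n=sys.argv[1]; box={'s':(130,245,190,285),'d':(145,280,180,330)}
    for c,nm in (('s','scene'),('d','side')):
        d=grab(nm,n+c+'.png'); 
        for a,mk in cream(cv2.imread(f'pics/{n}{c}.png'),box[c]):
            if a<5000: continue
            t=ext(mk,(lambda x,y:y) if c=='s' else (lambda x,y:x-.0*y)); h=ext(mk,lambda x,y:-x) if c=='d' else ext(mk,lambda x,y:-y)
            print(nm,a,'toe',np.round(t,1),px2w(d,t,24).round(1)[:2],'heel',np.round(h,1),px2w(d,h,28).round(1)[:2])
E
python3 t.py v1
python3 - <<'E'
from h import *
W=load('u.png')
k=512/440
for nm,p,z in (('toe',(335,70),24),('heel',(93,98),28),('ballin',(245,40),28),('heelout',(150,125),28)): print(nm,px2w(W,(p[0]*k,p[1]*k),z).round(1)[:2])
E
```

```text
scene 32110 toe [242.1 238.7] [690.4 -14.6] heel [227.8 154.6] [374.2 -39.2]
scene 19045 toe [283.8 220.4] [639.7 112.7] heel [270.9 141.6] [327.1 111. ]
scene 17149 toe [213.8 149.4] [343.9 -85.5] heel [247.5 130. ] [265.7  35.5]
side 33201 toe [296.2 198.9] [694.6  -9.7] heel [213.1 220.1] [423.2 -33. ]
side 27275 toe [270.4 169.9] [650.1 137.7] heel [182.9 173. ] [359.5 192. ]
side 26204 toe [329.  185.9] [816.   18.3] heel [281.6 144.9] [721.5 246.7]
toe [697.7  -8.4]
heel [399.1 -41.3]
ballin [585.7  24.3]
heelout [468.6 -75.6]
```

```bash
python3 - <<'E'
from h import *
s,d=load('scene0.png'),load('side0.png'); k=.64
for p in ((293,455),(358,450),(413,446)): print('scene',[px2w(s,(p[0]*k,p[1]*k),z).round()[:2] for z in (20,60,100)])
for p in ((497,218),(510,243),(528,280),(545,310),(568,350),(588,388)): print('side',[px2w(d,(p[0]*k,p[1]*k),z).round()[:2] for z in (20,60,100)])
E
```

```text
scene [array([ 833., -169.]), array([ 848., -164.]), array([ 863., -159.])]
scene [array([833., -60.]), array([848., -59.]), array([863., -58.])]
scene [array([833.,  34.]), array([848.,  31.]), array([864.,  28.])]
side [array([862., 251.]), array([842., 208.]), array([822., 164.])]
side [array([861., 162.]), array([841., 122.]), array([821.,  82.])]
side [array([857.,  43.]), array([838.,   8.]), array([818., -27.])]
side [array([860., -46.]), array([840., -77.]), array([ 820., -109.])]
side [array([ 863., -153.]), array([ 843., -181.]), array([ 823., -208.])]
side [array([ 862., -245.]), array([ 842., -269.]), array([ 822., -293.])]
```

Emit:
play_rows:
  rows:
    - {"dp": [0.4, 0.87, 0.4], "turn": [0, 0, 0], "fingers": 1}
    - {"dp": [0.4, 0.87, 0.4], "turn": [0, 0, 0], "fingers": 1}
    - {"dp": [0.4, 0.87, 0.4], "turn": [0, 0, 0], "fingers": 1}
    - {"dp": [0.4, 0.87, 0.4], "turn": [0, 0, 0], "fingers": 1}
    - {"dp": [0.4, 0.87, 0.4], "turn": [0, 0, 0], "fingers": 1}

```text
clock: 6.35
eef_pos: [727.8, -12.9, 159.5]
tcp_rot: [-3.14, -0.0, 1.571]
contact_force: [-0.6, -0.4, 0.2]
opening: 0.002
grasp_force: 0.0
```

Emit:
play_rows:
  rows:
    - {"dp": [0, 0, 0.9], "turn": [0, 0, 0], "fingers": 1}
    - {"dp": [0, 0, 0.9], "turn": [0, 0, 0], "fingers": 1}
    - {"dp": [0, 0, 0.9], "turn": [0, 0, 0], "fingers": 1}
    - {"dp": [0, 0, 0.6], "turn": [0, 0, 0], "fingers": 1}
    - {"dp": [0, 0, 0], "turn": [0, 0, 0], "fingers": 1}

```text
clock: 6.77
eef_pos: [721.7, -13.7, 22.1]
tcp_rot: [-3.13, -0.0, 1.572]
contact_force: [-1.1, 0.6, -0.7]
opening: 0.003
grasp_force: 0.0
```

Emit:
play_rows:
  rows:
    - {"dp": [0.1, 0, 0.2], "turn": [0, 0, 0], "fingers": 1}
    - {"dp": [0, -0.25, 0], "turn": [0, 0, 0], "fingers": 1}
    - {"dp": [-0.01, -0.2, 0], "turn": [0, 0, 0], "fingers": 1}
    - {"dp": [-0.01, -0.2, 0], "turn": [0, 0, 0], "fingers": 1}
    - {"dp": [-0.01, -0.2, 0], "turn": [0, 0, 0], "fingers": 1}

```text
clock: 7.18
eef_pos: [694.3, -11.7, 23.7]
tcp_rot: [3.137, -0.0, 1.571]
contact_force: [4.0, -0.3, -1.1]
opening: 0.002
grasp_force: 1.5
```

```bash
python3 t.py v2 | grep -v 'scene 17\|side 26'; python3 -c "
from rig import r
print(r.sense()['eef_pos'],r.sense()['contact_force'])"
```

```text
scene 11729 toe [283.9 220.4] [639.7 113.1] heel [273.5 143.1] [334.6 119.1]
scene 7502 toe [228.6 141.6] [312.2 -33.5] heel [239.8 130. ] [263.6   8.5]
scene 7265 toe [190.6 153.4] [ 355.5 -163.6] heel [199.6 130. ] [ 252.6 -132.2]
side 30290 toe [270.4 170. ] [650.  137.2] heel [182.9 173. ] [359.5 192. ]
side 28627 toe [291.4 200.4] [678.2 -11.7] heel [209.1 221.5] [410.5 -35.5]
side 14067 toe [329.  185.9] [816.   18.3] heel [310.9 171.3] [779.   93.4]
[692.70359485 -11.92602048  23.24679775] [ 0.30902842 -0.31343471  0.89819583]
```

Emit:
play_rows:
  rows:
    - {"dp": [-0.01, -0.12, 0], "turn": [0, 0, 0], "fingers": 1}
    - {"dp": [-0.01, -0.12, 0], "turn": [0, 0, 0], "fingers": 1}
    - {"dp": [-0.01, -0.12, 0], "turn": [0, 0, 0], "fingers": 1}
    - {"dp": [0, -0.06, 0], "turn": [0, 0, 0], "fingers": 1}
    - {"dp": [0, 0.5, 0], "turn": [0, 0, 0], "fingers": 1}

```text
clock: 7.7
eef_pos: [692.8, -13.2, 21.7]
tcp_rot: [-3.137, -0.0, 1.571]
contact_force: [1.3, -0.5, -0.9]
opening: -0.002
grasp_force: 0.0
```

Emit:
play_rows:
  rows:
    - {"dp": [-0.5, 0.5, -0.5], "turn": [0, 0, 0], "fingers": 1}
    - {"dp": [-0.9, 0, -0.9], "turn": [0, 0, 0], "fingers": 1}
    - {"dp": [-0.9, 0, -0.9], "turn": [0, 0, 0], "fingers": 1}
    - {"dp": [-0.9, 0, -0.9], "turn": [0, 0, 0], "fingers": 1}
    - {"dp": [-0.4, -0.8, 0], "turn": [0, 0, 0], "fingers": 1}

```text
clock: 8.12
eef_pos: [691.2, -141.4, 137.1]
tcp_rot: [3.129, 0.003, 1.57]
contact_force: [0.1, -0.8, 1.4]
opening: -0.002
grasp_force: 0.0
```

```bash
python3 t.py v3 | grep -v 'scene 17\|side 26'; python3 -c "
from rig import r
print(r.sense()['eef_pos'],r.sense()['contact_force'])"
```

```text
scene 47980 toe [240.6 229.7] [660.7 -16.7] heel [247.5 130. ] [265.7  35.3]
scene 18506 toe [283.9 220.4] [639.7 113.1] heel [271.1 141.8] [328.1 111.5]
side 33800 toe [287.4 201.4] [664.7 -12.9] heel [203.6 222.9] [393.5 -36.7]
side 30514 toe [270.4 170. ] [649.9 137. ] heel [182.9 173. ] [359.5 192. ]
side 10906 toe [247.5 144.6] [604.3 283.3] heel [180.  154.4] [361.3 287.1]
[ 680.54952597 -140.51225936  131.19955441] [-1.08628213 -0.06208581 -1.17458747]
```

The shoe is upright and level at about (529,-25) with yaw 0.09. I'll open the fingers to push its outer wall with both tips, leaning the tool so its body clears the upper.

Emit:
play_rows:
  rows:
    - {"dp": [0, -0.76, 0], "turn": [0, 0.84, -0.14], "fingers": 0}
    - {"dp": [0, -0.76, 0], "turn": [0, 0.84, -0.14], "fingers": 0}
    - {"dp": [0, -0.76, 0], "turn": [0, 0.84, -0.14], "fingers": 0}
    - {"dp": [0, -0.76, 0], "turn": [0, 0.84, -0.14], "fingers": 0}
    - {"dp": [0, -0.76, 0], "turn": [0, 0.84, -0.14], "fingers": 0}

```text
clock: 8.63
eef_pos: [530.8, -141.1, 130.1]
tcp_rot: [3.123, -0.444, 1.651]
contact_force: [-0.9, -1.2, -0.4]
opening: 0.705
grasp_force: 0.0
```

Emit:
play_rows:
  rows:
    - {"dp": [0, 0, 0], "turn": [0, 0, 0], "fingers": 0}
    - {"dp": [0, 0, 0], "turn": [0, 0, 0], "fingers": 0}

```text
clock: 8.8
eef_pos: [530.5, -142.6, 128.9]
tcp_rot: [3.127, -0.441, 1.645]
contact_force: [0.5, -0.6, -0.1]
opening: 0.976
grasp_force: 0.0
```

```bash
cat > g.py <<'E'
from h import *
import sys
from scipy.spatial.transform import Rotation as Ro
s=r.sense(); M=Ro.from_euler('xyz',s['tcp_rot']).as_matrix(); print(s['eef_pos'].round(1),s['opening']); print(M.round(3))
t=np.array([float(v) for v in sys.argv[1:4]]); print((M.T@(t-s['eef_pos'])/40).round(2))
E
python3 g.py 528 -118 60; python3 g.py 528 -105 6
```

```text
[ 530.5 -142.6  128.9] 0.9759553271904579
[[-0.067  0.998 -0.017]
 [ 0.902  0.068  0.427]
 [ 0.427  0.013 -0.904]]
[-0.18 -0.04  1.82]
[ 530.5 -142.6  128.9] 0.9759553271904579
[[-0.067  0.998 -0.017]
 [ 0.902  0.068  0.427]
 [ 0.427  0.013 -0.904]]
[-0.46 -0.04  3.18]
```

Emit:
play_rows:
  rows:
    - {"dp": [-0.4, 0, 0.6], "turn": [0, 0, 0], "fingers": 0}
    - {"dp": [-0.1, -0.04, 0.8], "turn": [0, 0, 0], "fingers": 0}
    - {"dp": [0, 0, 0.8], "turn": [0, 0, 0], "fingers": 0}
    - {"dp": [0, 0, 0.6], "turn": [0, 0, 0], "fingers": 0}
    - {"dp": [0, 0, 0.25], "turn": [0, 0, 0], "fingers": 0}

```text
clock: 9.22
eef_pos: [529.1, -105.6, 8.0]
tcp_rot: [3.128, -0.441, 1.649]
contact_force: [-0.8, 0.2, 0.3]
opening: 1.003
grasp_force: 0.0
```

```bash
python3 g.py 528 -57 8; python3 -c "
from rig import r
print(r.sense()['contact_force'])"
```

```text
[ 529.1 -105.6    8. ] 1.0033063006577014
[[-0.071  0.997 -0.02 ]
 [ 0.902  0.073  0.426]
 [ 0.426  0.012 -0.904]]
[1.1  0.06 0.52]
[-0.77155478  0.1875701   0.27318294]
```

Emit:
play_rows:
  rows:
    - {"dp": [0.23, 0.01, 0.11], "turn": [0, 0, 0], "fingers": 0}
    - {"dp": [0.2, 0.01, 0.1], "turn": [0, 0, 0], "fingers": 0}
    - {"dp": [0.16, 0.01, 0.076], "turn": [0, 0, 0], "fingers": 0}
    - {"dp": [0.16, 0.01, 0.076], "turn": [0, 0, 0], "fingers": 0}
    - {"dp": [0.16, 0.01, 0.076], "turn": [0, 0, 0], "fingers": 0}

```text
clock: 9.63
eef_pos: [530.7, -68.0, 11.6]
tcp_rot: [3.121, -0.437, 1.651]
contact_force: [1.0, -6.0, 3.8]
opening: 0.999
grasp_force: 3.2
```

```bash
python3 g.py 528 -30 8; python3 t.py v4 | grep -v 'scene 17\|side 26'
```

```text
[530.7 -68.   11.6] 0.9986941561856456
[[-0.073  0.997 -0.013]
 [ 0.903  0.071  0.423]
 [ 0.423  0.019 -0.906]]
[ 0.83 -0.    0.48]
scene 54153 toe [243.1 229.7] [661.3  -9.7] heel [237. 130.] [262.9  -1.4]
scene 18767 toe [283.8 220.4] [639.6 112.5] heel [271.  141.6] [327.2 111.3]
side 17266 toe [240.1 212.6] [509.7 -21.1] heel [183.1 173. ] [360.2 191.9]
side 6189 toe [195.9 278.4] [ 342.4 -218.8] heel [180.  257.4] [ 309. -143.]
```

Emit:
play_rows:
  rows:
    - {"dp": [0.17, 0.01, 0.08], "turn": [0, 0, 0], "fingers": 0}
    - {"dp": [0.17, 0.01, 0.08], "turn": [0, 0, 0], "fingers": 0}
    - {"dp": [0.17, 0.01, 0.08], "turn": [0, 0, 0], "fingers": 0}
    - {"dp": [0.17, 0.01, 0.08], "turn": [0, 0, 0], "fingers": 0}
    - {"dp": [0, 0, 0], "turn": [0, 0, 0], "fingers": 0}

```text
clock: 10.15
eef_pos: [529.6, -37.4, 11.1]
tcp_rot: [3.122, -0.439, 1.65]
contact_force: [1.9, -1.0, 1.3]
opening: 0.999
grasp_force: 0.5
```

```bash
python3 g.py 528 -30 8; python3 t.py v5 | grep -v 'scene 17\|side 26'
python3 - <<'E'
from h import *
# profile across the gap in the scene view, at the ball: world y from right's inner ball to mate's inner ball at z=28
s=load('v5s.png'); a=s['pixels'].astype(int)
for x in (560,580,600,620):
    P=[(x,y,28) for y in range(20,116,4)]; uv=w2px(s,P)
    print(x,' '.join('%d:%d/%d/%d'%(p[1],*cv2.getRectSubPix(s['pixels'],(1,1),(float(q[0]),float(q[1])))[0,0]) for p,q in zip(P,uv)))
E
```

```text
[529.6 -37.4  11.1] 0.9992799575283746
[[-0.071  0.997 -0.014]
 [ 0.902  0.071  0.425]
 [ 0.425  0.018 -0.905]]
[ 0.14 -0.03  0.15]
scene 50651 toe [253.8 228.9] [661.3  21.5] heel [241.7 130. ] [264.1  15. ]
scene 19067 toe [283.8 220.4] [639.7 112.7] heel [271.  141.8] [328. 111.]
side 18145 toe [237.7 204.9] [509.1  11.6] heel [183.1 173.1] [360.2 191.7]
side 6184 toe [195.8 278.4] [ 342.4 -218.6] heel [180.  257.9] [ 308.8 -144.7]
560 20:119/69/41 24:116/67/37 28:108/58/26 32:98/46/17 36:92/45/17 40:88/44/16 44:83/39/14 48:87/52/25 52:126/94/56 56:165/132/81 60:135/118/77 64:78/84/65 68:44/61/53 72:57/58/41 76:123/100/59 80:172/139/83 84:155/123/71 88:91/67/40 92:60/33/14 96:64/34/8 100:69/31/7 104:77/39/11 108:82/41/11 112:86/41/13
580 20:93/55/33 24:89/53/31 28:82/48/30 32:76/40/23 36:69/35/17 40:69/35/17 44:66/31/10 48:68/33/13 52:82/53/23 56:131/100/57 60:163/135/80 64:126/111/75 68:66/74/59 72:40/45/36 76:81/68/40 80:149/120/71 84:170/135/79 88:122/92/55 92:69/45/24 96:56/26/7 100:48/23/6 104:50/26/14 108:50/27/13 112:48/23/11
600 20:76/47/32 24:78/50/33 28:72/45/24 32:65/37/23 36:58/34/16 40:56/30/13 44:50/26/15 48:44/22/10 52:55/36/18 56:103/80/46 60:150/122/73 64:128/113/77 68:68/79/61 72:42/59/51 76:35/41/35 80:67/55/36 84:131/105/65 88:164/132/77 92:131/105/63 96:72/53/30 100:41/25/12 104:40/21/11 108:44/25/13 112:44/21/8
620 20:73/46/32 24:77/49/33 28:74/46/31 32:67/40/24 36:55/29/16 40:50/23/14 44:47/24/11 48:56/33/19 52:106/82/47 56:161/130/78 60:137/116/72 64:75/78/60 68:48/71/63 72:45/68/60 76:44/65/56 80:35/50/41 84:29/33/26 88:50/42/25 92:96/78/45 96:140/113/68 100:151/122/73 104:125/99/58 108:83/65/37 112:49/31/18
```

The gap at the ball is about 13 mm. I'll push about 8 mm more.

Emit:
play_rows:
  rows:
    - {"dp": [0.07, 0, 0.035], "turn": [0, 0, 0], "fingers": 0}
    - {"dp": [0.07, 0, 0.035], "turn": [0, 0, 0], "fingers": 0}
    - {"dp": [0.05, 0, 0.022], "turn": [0, 0, 0], "fingers": 0}
    - {"dp": [0, 0, 0], "turn": [0, 0, 0], "fingers": 0}

```text
clock: 10.58
eef_pos: [528.9, -30.0, 10.6]
tcp_rot: [3.123, -0.438, 1.649]
contact_force: [0.0, -5.0, 4.7]
opening: 0.998
grasp_force: 2.8
```

```bash
cat > gap.py <<'E'
from h import *
import sys
s=grab('scene',sys.argv[1]); a=s['pixels']
def lum(P): 
    return np.array([cv2.getRectSubPix(a,(1,1),(float(q[0]),float(q[1])))[0,0,0] for q in w2px(s,P)],float)
for x in (420,440,460,480,500,520,540,560,580,600,620,640):
    Y=np.arange(-10,130,1.); l=lum([(x,y,28) for y in Y]); 
    pk=[i for i in range(2,len(Y)-2) if l[i]==l[i-2:i+3].max() and l[i]>95]
    print(x,[(Y[i],int(l[i])) for i in pk])
E
python3 gap.py g1.png; python3 t.py v6 | grep -v 'scene 17\|side 26'
```

```text
420 [(np.float64(11.0), 179), (np.float64(38.0), 144), (np.float64(68.0), 166), (np.float64(120.0), 114), (np.float64(121.0), 114), (np.float64(122.0), 114), (np.float64(123.0), 114)]
440 [(np.float64(40.0), 172), (np.float64(41.0), 172), (np.float64(42.0), 172), (np.float64(71.0), 176), (np.float64(72.0), 176)]
460 [(np.float64(21.0), 97), (np.float64(41.0), 185), (np.float64(42.0), 185), (np.float64(43.0), 185), (np.float64(76.0), 187)]
480 [(np.float64(45.0), 190), (np.float64(80.0), 195)]
500 [(np.float64(47.0), 185), (np.float64(81.0), 193), (np.float64(82.0), 193), (np.float64(83.0), 193)]
520 [(np.float64(25.0), 98), (np.float64(26.0), 98), (np.float64(53.0), 172), (np.float64(54.0), 172), (np.float64(82.0), 192), (np.float64(83.0), 192), (np.float64(84.0), 192), (np.float64(125.0), 112), (np.float64(126.0), 112)]
540 [(np.float64(26.0), 116), (np.float64(27.0), 116), (np.float64(58.0), 160), (np.float64(83.0), 190)]
560 [(np.float64(28.0), 120), (np.float64(65.0), 164), (np.float64(81.0), 175), (np.float64(127.0), 114)]
580 [(np.float64(66.0), 168), (np.float64(67.0), 168), (np.float64(82.0), 169), (np.float64(83.0), 169), (np.float64(84.0), 169)]
600 [(np.float64(67.0), 163), (np.float64(88.0), 164)]
620 [(np.float64(65.0), 157), (np.float64(98.0), 151)]
640 [(np.float64(1.0), 155), (np.float64(2.0), 155), (np.float64(56.0), 162), (np.float64(124.0), 147), (np.float64(125.0), 147)]
scene 68926 toe [256.4 228.7] [661.1  29.3] heel [243.2 130. ] [264.6  20.5]
side 17792 toe [236.9 202.7] [508.7  21. ] heel [183.1 173. ] [360.2 192. ]
side 6165 toe [195.8 278.4] [ 342.4 -218.6] heel [180.  257.9] [ 308.8 -144.8]
```

Emit:
play_rows:
  rows:
    - {"dp": [0.05, 0, 0.025], "turn": [0, 0, 0], "fingers": 0}
    - {"dp": [0.05, 0, 0.025], "turn": [0, 0, 0], "fingers": 0}
    - {"dp": [0, 0, 0], "turn": [0, 0, 0], "fingers": 0}
    - {"dp": [-0.4, 0, -0.2], "turn": [0, 0, 0], "fingers": 0}
    - {"dp": [-0.7, 0, -0.4], "turn": [0, 0, 0], "fingers": 0}

```text
clock: 11.15
eef_pos: [529.6, -72.4, 12.8]
tcp_rot: [3.127, -0.442, 1.651]
contact_force: [0.3, -0.3, -0.3]
opening: 1.003
grasp_force: 0.0
```

Emit:
play_rows:
  rows:
    - {"dp": [-1, 0, -0.4], "turn": [0, 0, 0], "fingers": 0}
    - {"dp": [-1, 0, -0.4], "turn": [0, 0, 0], "fingers": 0}
    - {"dp": [-1, 0, -0.8], "turn": [0, 0, 0], "fingers": 0}
    - {"dp": [0, -0.9, -0.8], "turn": [0, 0, 0], "fingers": 0}
    - {"dp": [0, -0.9, -0.8], "turn": [0, 0, 0], "fingers": 0}

```text
clock: 11.57
eef_pos: [477.9, -227.4, 66.2]
tcp_rot: [3.126, -0.441, 1.648]
contact_force: [-0.8, -0.3, 0.7]
opening: 0.997
grasp_force: 0.0
```

```bash
sed -i "s/'s':(130,245,190,285)/'s':(130,245,190,310)/" t.py; python3 gap.py g2.png; python3 t.py v7; python3 -c "
from rig import r
print(r.sense()['eef_pos'])"
```

```text
420 [(np.float64(14.0), 182), (np.float64(15.0), 182), (np.float64(16.0), 182), (np.float64(17.0), 182), (np.float64(18.0), 182), (np.float64(44.0), 131), (np.float64(68.0), 169), (np.float64(119.0), 118), (np.float64(120.0), 118), (np.float64(121.0), 118), (np.float64(122.0), 118), (np.float64(123.0), 118), (np.float64(126.0), 117), (np.float64(127.0), 117)]
440 [(np.float64(45.0), 178), (np.float64(71.0), 180), (np.float64(72.0), 180)]
460 [(np.float64(24.0), 99), (np.float64(25.0), 99), (np.float64(26.0), 99), (np.float64(47.0), 193), (np.float64(76.0), 195)]
480 [(np.float64(48.0), 194), (np.float64(80.0), 197)]
500 [(np.float64(52.0), 193), (np.float64(53.0), 193), (np.float64(82.0), 199)]
520 [(np.float64(29.0), 100), (np.float64(30.0), 100), (np.float64(31.0), 100), (np.float64(32.0), 100), (np.float64(57.0), 177), (np.float64(85.0), 200), (np.float64(126.0), 117)]
540 [(np.float64(29.0), 120), (np.float64(30.0), 120), (np.float64(64.0), 161), (np.float64(83.0), 196)]
560 [(np.float64(31.0), 123), (np.float64(32.0), 123), (np.float64(68.0), 168), (np.float64(81.0), 180), (np.f
[... 241 characters left out ...]
8.0), 170)]
620 [(np.float64(-6.0), 161), (np.float64(68.0), 167), (np.float64(98.0), 154), (np.float64(99.0), 154), (np.float64(100.0), 154)]
640 [(np.float64(7.0), 159), (np.float64(8.0), 159), (np.float64(9.0), 159), (np.float64(60.0), 167), (np.float64(121.0), 150), (np.float64(122.0), 150), (np.float64(123.0), 150), (np.float64(124.0), 150)]
scene 88587 toe [258.1 228.7] [661.4  34. ] heel [249.5 130. ] [266.2  42.4]
side 26128 toe [329.  186.1] [815.6  17.4] heel [280.6 145. ] [717.8 247.5]
side 22788 toe [250.6 207.1] [546.3  -7.2] heel [192.6 190.7] [380.1 103.4]
side 6358 toe [196.4 278.6] [ 343.7 -219.6] heel [180.  257.5] [ 309.  -143.2]
[ 477.60586133 -227.19371882   68.16688287]
```

Emit:
play_rows:
  rows:
    - {"dp": [0, 0.95, -0.6], "turn": [0, 0, 0], "fingers": 0}
    - {"dp": [0, 0.95, -0.6], "turn": [0, 0, 0], "fingers": 0}
    - {"dp": [0, 0.95, -0.6], "turn": [0, 0, 0], "fingers": 0}
    - {"dp": [0, 0.95, -0.6], "turn": [0, 0, 0], "fingers": 0}
    - {"dp": [0, 0.95, -0.6], "turn": [0, 0, 0], "fingers": 0}

```text
clock: 12.13
eef_pos: [658.0, -259.5, 170.6]
tcp_rot: [3.125, -0.441, 1.65]
contact_force: [1.6, -0.1, -0.1]
opening: 0.997
grasp_force: 0.0
```

```bash
python3 t.py v8; python3 -c "
from rig import r
print(r.sense()['eef_pos'])"
python3 - <<'E'
from h import *
# welt lower rim in side view: right shoe cream/dark boundary at outer side, for yaw: search cream peak along y at z=28
s=load('v8d.png'); a=s['pixels']
for x in range(410,640,20):
    Y=np.arange(-60,30,1.); l=np.array([cv2.getRectSubPix(a,(1,1),(float(q[0]),float(q[1])))[0,0,0] for q in w2px(s,[(x,y,28) for y in Y])],float)
    i=l.argmax(); print(x,Y[i],l[i],end=' | ')
E
```

```text
scene 88608 toe [258.  228.6] [661.2  33.8] heel [249.5 130. ] [266.2  42.4]
side 50538 toe [282.4 192. ] [660.8  29.9] heel [183.1 173.1] [360.2 191.6]
side 15542 toe [329.  171.7] [839.3  80.2] heel [286.6 151.9] [728.  206.8]
side 10075 toe [230.4 148. ] [541.  280.9] heel [180.  154.4] [361.3 287.3]
[ 662.86814451 -260.75596148  173.36656799]
410 -17.0 151.0 | 430 -23.0 165.0 | 450 -24.0 166.0 | 470 -24.0 164.0 | 490 -21.0 169.0 | 510 -22.0 165.0 | 530 -19.0 169.0 | 550 -17.0 166.0 | 570 -16.0 169.0 | 590 -13.0 170.0 | 610 -8.0 168.0 | 630 2.0 171.0 |
```

```bash
python3 -c "
from rig import r
print(r.sign_off())"
```

```text
the job is handed in; nothing more can be done
None
```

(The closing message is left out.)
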